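# Unscrew the cap of the short chai flask

### The job

Unscrew the cup-shaped steel cap of the shorter of the two steel flasks: turn it anticlockwise, seen from above, about a quarter turn until its thread lets go, and only then lift it off. Set it down gently, mouth down as it came off, in the middle of the small flat steel plate and let go. Leave the taller flask standing where it is.

Things in the scene. Friction and masses are not known exactly. Their poses are not given: they have to be found in the camera images.
- cap_mid (a point): Centre (28 mm above the lower edge) of the short flask's steel cap: round, straight-sided, 56 mm across, 56 mm tall, closed top, about 90 g. z up along its axis. Turn about z relative to flask: 0 screwed home, 0 to 12 degrees at the start. Turned anticlockwise from above it is free from 60 to 140 degrees, turns easily, needs no lifting meanwhile; then it must rise 30 mm to clear the neck.
- flask: The shorter steel vacuum flask, 68 mm across, fixed (cannot turn) in a black round holder 92 mm across, 28 mm tall. Origin at the centre of its underside on the counter, z up. The cap's lower edge rests on its shoulder 110 mm above the origin; closed cap's top at 166 mm. Neck 36 mm across, 30 mm tall, with two short threads that hold two lugs inside the cap on its +x and -x sides.
- plate_floor (a point): Centre of the flat inner floor (132 mm across, 4 mm above the counter) of a small round steel plate with a low rim, 148 mm across, 9 mm tall, loose on the counter. z up.
- tall_mid (a point): Centre, 120 mm above the counter, of the taller steel flask, 240 mm tall and 74 mm across, standing loose on the counter with its own cap on: to be left alone.
Not all that is in view belongs to the job. Leave any blue or orange look-alike of the part that bears cap_mid alone. Of the things that look like the part that bears plate_floor, the smaller one is meant.

How it is judged (in metres and radians):
On the way, in this order (a step that is already met when the one before it is completed fails the run):
1. the cap is turned anticlockwise by at least 46 degrees from home while still down on the short flask (angle between the x axis of cap_mid and the x axis of flask, either way round above 0.8 rad and z of cap_mid in the frame of flask below 0.15 m and horizontal distance between cap_mid and flask below 0.01 m), for 0.1 s.
2. the cap is lifted clear of the neck (z of cap_mid in the frame of flask above 0.165 m), for 0.05 s.
At the end, for the whole second after the job is handed in: The cap stands at rest, mouth down and level (within 8 degrees), on the floor of the small steel plate, its axis within 30 mm of the plate's centre; the plate lies flat on the counter; the taller flask stands upright (within 8 degrees), within 30 mm of where it was (horizontal distance between cap_mid and plate_floor below 0.03 m and z of cap_mid in the frame of plate_floor between 0.022 and 0.034 m and angle between each of cap_mid, tall_mid's own z axis and vertical below 0.15 rad and angle between plate_floor's own z axis and vertical below 0.1 rad and height (world z) of plate_floor below 0.012 m and distance of tall_mid from where it was at the start of the episode below 0.03 m and linear speed of cap below 0.03 m/s); the robot touches nothing.
It fails at once if the taller flask is knocked over or pushed more than 30 mm (distance of tall_mid from where it was at the start of the episode above 0.03 m or angle between tall_mid's own z axis and vertical above 0.3 rad).
It fails at once if the cap is dropped (falls free faster than 0.6 m/s, about 20 mm) (contact force between the fingers and cap below 0.05 N and linear speed of cap above 0.6 m/s).
It also fails if it takes over 42 s, if anything falls off the work surface, if the arm or the gripper's body presses on something with over 40 N, if the wrist force passes 120 N, or if a joint passes its speed limit or range.

### The arm

A 6-joint arm with a two-finger parallel gripper is mounted at the origin on the work surface. World frame = base frame: x ahead of the robot, y to its left, z up, the work surface at z = 0. Lengths are in m, angles in degrees, forces in N, time in s.
With the tool pointing down it reaches from about 0.325 to 1 m from the base axis. Payload 5.1 kg.
Tool frame: the origin (TCP) lies on the centre line of the jaws, within the pads' length; the fingertips stand 14 mm ahead of it and the grasp point (between the pads) lies 5 mm behind it; z points along the fingers, y is the line along which they close (so a half turn about z gives the same grasp; the last joint's range is limited). The gripper opens to 85 mm and grips with 20 to 120 N. Pads are 22 mm wide; open, the fingers measure 114 mm over their backs; the gripper's body (76 mm by 85 mm) begins 54 mm behind the grasp point. The pads swing forward as they close: fully open they stand 13 mm farther back than shut.
Start: joints at [60.012, 7.093, 94.555, -0, 78.352, -4.733], TCP at [0.277, 0.588, 0.245] pointing down, gripper open.
Joint ranges: [-149.61, 149.61], [-58.7, 133.49], [1.44, 155.28], [-77.14, 257.14], [18.33, 153.61], [-166.67, 166.67]. Speed limits (degrees/s): [147.25, 147.25, 180, 180, 180, 180].

### API

Orientations are given as a 3x3 rotation matrix whose columns are the frame's x, y, z axes.
In Python, from station import r gives the robot as it stands.
- The arm moves only by the tool servo_tool, never from a script. Its argument "series" is a list of rows, each a list of 7 numbers: the shift along the tool's x, y, z in cm, then the turn, a rotation vector about the tool's x, y, z in degrees, then the gripper's target within -1 to 1 (fully open at 1, half-way at 0, shut at -1). In form: [[tx, ty, tz, rx, ry, rz, gripper], ...]. A call has exactly 10 rows; each row shifts and turns the commanded pose from where the row before left it, along the tool's axes as they then stand; what a row does not reach is not made up. A row lasts 1/12 s, in which the tool goes at most 41.7 mm and 7.16 degrees, less where a joint would pass 70% of its speed; a pose out of reach is approached as far as the arm can. A call is refused whole if a number of a shift passes 4.17 or a number of a turn 7.16, either way. A call with a gripper value outside its range is refused whole. The fingers move at their own pace and stop on an object; the grip force is fixed at half the most. Time passes only in rows, so rows that do not move let the fingers close, or fill a call up. It gives the time, the measured TCP pose, the force, the opening and the grip force at its end, in the units of the state.
- r.read_state(): the state, without advancing time (a new reading comes with each control period).
- r.capture(name): name is "scene" or "top" or "wrist"; returns a dict with "frame" (400x640x3 uint8, red, green, blue), "depth" (400x640 float32, m along the optical axis (not along the pixel's ray), 0 where there is no reading), "vertical_fov" (degrees; the focal length in pixels is half the picture's height over the tangent of half this angle, whatever the lens; pixels are square), "cx", "cy" (the principal point, pixels), "k1" (the pictures are not rectified: a ray, as slopes to the right and down, at radius r is drawn at 1 + k1 r^2 times it, then the intrinsics apply), "eye" and "rotation" of the camera in the world. Camera axes: x right, y up, looking along -z (the intrinsics and any distortion apply to the point x, -y, -z); pixel columns grow to the right and rows downward; lengths in m; the calibration is good to about 2 mm. A picture is of the moment at which its call begins.
- r.finish_job(): hands the job in; it is judged then, once.
Trained networks look in a picture, given as the dict that the camera call returned (one of the last four; its "shot" number tells which), for a name from the list of things; names that differ only in an ending like _2 or _b are one class to them, and where a whole thing is asked for, a point or a joint stands for the part that bears it (a point fixed in the world has none). Each returns a list of dicts, best first, with "score" (0 to 1); they miss things now and then, are a little off and sometimes report something else, mostly with a low value. They report only what shows in the picture. A call takes as long as a camera call. They do not tell look-alikes from the thing itself.
- r.cut_out(picture, thing): "region" (400x640 bool, what is visible of it) and "point" ([row, column] in pixels, amid what is visible of it).
The state is a dict: "time": time; "q": joint angles; "dq": joint speeds; "joint_efforts": joint torques, N m; "position": TCP position; "tool_rot": TCP orientation; "contact_force": force on the tool from outside, world axes, zero at the start; "ft_torque": the same for the moment, N m; "gripper_width": finger opening in m; "finger_force": force on a finger pad.
Only numpy, scipy, OpenCV 4.12 (cv2) and the standard library are available. Lean on these libraries where they do the work, as an engineer would, in place of code of your own. Each camera call takes 0.05 s, during which the arm holds its last target. There are 200 camera calls.

## Working session

There is one attempt and no reset: what is moved stays moved. The work goes in short steps, Python scripts to look and compute and a tool call to move; the robot and the scene stay as the last step left them, time stands still between calls to the robot, and variables do not carry over. Pictures are saved under pics/ and viewed, at most 10 in all, crops included, and the job is handed in when it is done.

Besides the shell and the picture viewer there is one more tool, called after "Emit:" as name(argument=value, ...) on one line, values as JSON. servo_tool: Moves the arm, as the interface text tells. Its arguments: {"type":"object","properties":{"series":{"type":"array"}},"required":["series"]}

```bash
mkdir -p pics
cat > h.py <<'E'
import numpy as np, cv2
from station import r
def K(p):
    h=p["frame"].shape[0]; f=h/2/np.tan(np.radians(p["vertical_fov"])/2); return f
def pts(p,uv,d=None):
    # uv: Nx2 (col,row) -> world
    uv=np.asarray(uv,float).reshape(-1,2); f=K(p)
    km=np.array([[f,0,p["cx"]],[0,f,p["cy"]],[0,0,1.]])
    s=cv2.undistortPoints(uv[:,None],km,np.array([p["k1"],0,0,0.]))[:,0]
    if d is None: d=p["depth"][uv[:,1].astype(int),uv[:,0].astype(int)]
    c=np.c_[s[:,0]*d,-s[:,1]*d,-d]
    return c@np.array(p["rotation"]).T+np.array(p["eye"])
def region(p,m):
    v,u=np.nonzero(m&(p["depth"]>0)); return pts(p,np.c_[u,v])
def save(p,n): cv2.imwrite("pics/"+n,p["frame"][:,:,::-1])
E
python3 - <<'E'
from h import *
for c in ["scene","top"]:
    p=r.capture(c); save(p,c+"1.png"); print(c,p["eye"],p["k1"],K(p))
    for t in ["cap_mid","flask","plate_floor","tall_mid"]:
        for o in r.cut_out(p,t)[:4]:
            w=region(p,o["region"])
            print(t,round(o["score"],2),np.round(o["point"]),len(w), np.round(np.percentile(w,[2,50,98],axis=0),3).tolist() if len(w) else "")
print(r.read_state()["time"])
E
```

```text
scene [0.73627753 0.70721436 0.73120469] -0.08894486086690964 395.4420051235643
cap_mid 0.74 [200. 255.] 504 [[0.591, -0.233, -0.0], [0.618, -0.136, 0.043], [0.642, -0.125, 0.058]]
cap_mid 0.68 [156. 296.] 369 [[0.408, -0.335, -0.0], [0.448, -0.297, 0.038], [0.472, -0.287, 0.058]]
cap_mid 0.58 [142. 266.] 457 [[0.526, -0.279, 0.11], [0.552, -0.24, 0.15], [0.575, -0.23, 0.168]]
flask 0.57 [175. 267.] 883 [[0.508, -0.327, 0.001], [0.556, -0.231, 0.046], [0.59, -0.215, 0.11]]
plate_floor 0.9 [287. 434.] 5166 [[0.213, 0.175, 0.004], [0.307, 0.272, 0.007], [0.397, 0.358, 0.014]]
plate_floor 0.7 [240. 316.] 1353 [[0.448, -0.021, 0.002], [0.507, 0.037, 0.004], [0.556, 0.108, 0.01]]
tall_mid 0.89 [264. 349.] 3456 [[0.475, 0.212, 0.008], [0.514, 0.257, 0.161], [0.539, 0.269, 0.242]]
top [ 0.3184698  -0.02101386  1.053422  ] 0.02533139134443991 412.64525978892965
cap_mid 0.98 [148. 422.] 684 [[0.519, -0.308, 0.001], [0.543, -0.256, 0.165], [0.584, -0.232, 0.169]]
cap_mid 0.84 [134. 367.] 525 [[0.586, -0.185, -0.002], [0.608, -0.151, 0.055], [0.638, -0.126, 0.059]]
cap_mid 0.77 [204. 434.] 554 [[0.415, -0.341, 0.005], [0.439, -0.309, 0.055], [0.466, -0.287, 0.06]]
flask 0.96 [168. 407.] 675 [[0.503, -0.29, 0.015], [0.525, -0.236, 0.032], [0.585, -0.216, 0.11]]
plate_floor 0.92 [187. 286.] 2467 [[0.423, -0.017, -0.0], [0.487, 0.049, 0.004], [0.553, 0.113, 0.01]]
plate_floor 0.72 [262. 199.] 5549 [[0.21, 0.175, 0.001], [0.303, 0.269, 0.006], [0.399, 0.361, 0.014]]
tall_mid 0.74 [174. 202.] 1765 [[0.464, 0.195, 0.001], [0.49, 0.216, 0.199], [0.528, 0.259, 0.242]]
0.5
```

View pics/scene1.png

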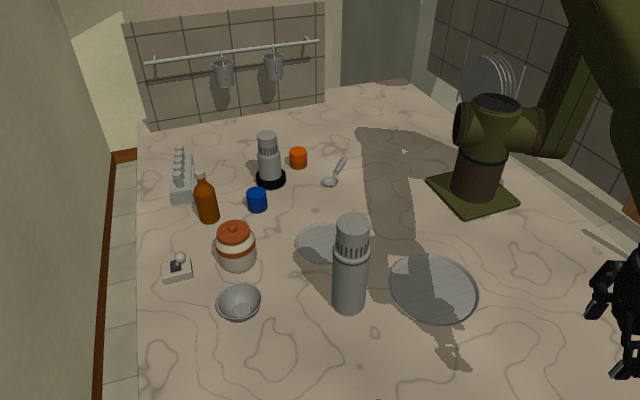

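View pics/top1.png

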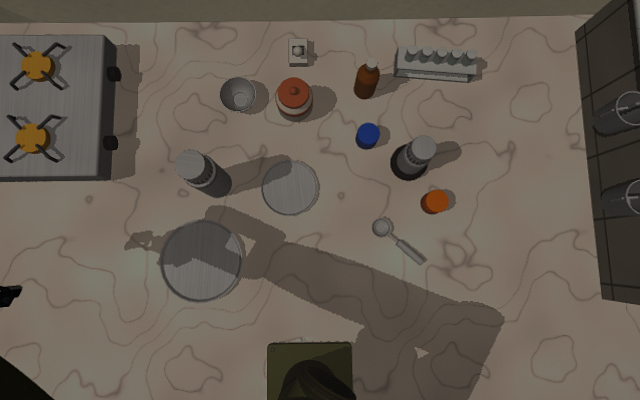

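Run:
```python
from h import *
p=r.capture("top")
im=cv2.resize(p["frame"][90:230,340:480],None,fx=4,fy=4,interpolation=cv2.INTER_CUBIC); cv2.imwrite("pics/crop1.png",im[:,:,::-1])
v,u=np.mgrid[0:400,0:640]; w=pts(p,np.c_[u.ravel(),v.ravel()])
def fit(m):
    q=w[m][:,:2].astype(np.float32); print(len(q),np.round(np.median(w[m][:,2]),4),[np.round(x,4) for x in cv2.minEnclosingCircle(q)],np.round(q.mean(0),4), np.round((q.min(0)+q.max(0))/2,4),np.ptp(q,axis=0))
c=lambda x,y,R,a,b:(np.hypot(w[:,0]-x,w[:,1]-y)<R)&(w[:,2]>a)&(w[:,2]<b)&(p["depth"].ravel()>0)
fit(c(.55,-.255,.045,.155,.175)); fit(c(.487,.045,.09,.0065,.02)); fit(c(.5,.23,.06,.22,.26)); 
for o in r.cut_out(p,"plate_floor"): 
    q=region(p,o["region"])[:,:2].astype(np.float32); print(cv2.minEnclosingCircle(q))
s=r.read_state(); print(s["q"],s["position"],s["tool_rot"])
```

```text
530 0.1654 [array([ 0.5468, -0.2604]), np.float64(0.0288)] [ 0.5458 -0.2591] [ 0.5467 -0.2602] [0.05462724 0.05659465]
415 0.0077 [array([0.4865, 0.0476]), np.float64(0.0736)] [0.4845 0.0474] [0.487  0.0466] [0.14545164 0.143867  ]
790 0.2395 [array([0.5   , 0.2303]), np.float64(0.0313)] [0.4977 0.2288] [0.499  0.2304] [0.0598321  0.06028044]
((0.30442604422569275, 0.26998084783554077), 0.1054806113243103)
((0.48792189359664917, 0.047692328691482544), 0.07419627159833908)
((0.5468698143959045, -0.25978371500968933), 0.028796648606657982)
[ 6.00108484e+01  7.09427858e+00  9.45560512e+01 -6.04972080e-04
  7.83513356e+01 -4.73252221e+00] [0.27735796 0.58783797 0.24530168] [[-9.04406693e-01  4.26671459e-01 -5.57191744e-06]
 [ 4.26671459e-01  9.04406693e-01 -3.03444263e-05]
 [-7.90782119e-06 -2.98210804e-05 -1.00000000e+00]]
```

View pics/crop1.png

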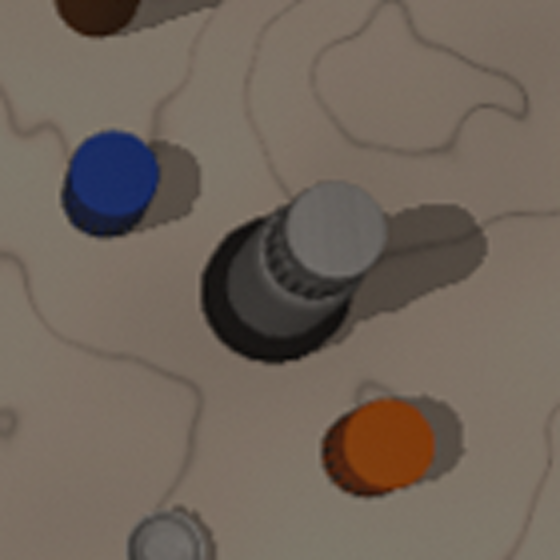

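Three things could be taken for the cap, by top-picture pixel: the steel cap on the short flask (422,148), the blue look-alike (368,134) and the orange look-alike (434,202). The metal cap on the black-holder flask fits the description, and the crop confirms it: grey top, ~57 mm across, at z 0.166, (0.547, -0.260). The small plate is at (290,187), i.e. (0.487, 0.047). The big plate at (201,262) and the tall flask at (0.50, 0.23) are to be left alone.

Emit:
servo_tool(series=[[0,0,-1,0,0,6,1],[0,0,-1,0,0,6,1],[0,0,-1,0,0,6,1],[0,0,-1,0,0,6,1],[0,0,-1,0,0,6,1],[0,0,-1,0,0,6,1],[0,0,-1,0,0,6,1],[0,0,-1,0,0,6,1],[0,0,-1,0,0,6,1],[0,0,-1,0,0,6,1]])

```text
time: 1.43
position: [0.2773, 0.5878, 0.3459]
tool_rot: [[-0.078, 0.997, 0.0], [0.997, 0.078, 0.0], [0.0, 0.0, -1.0]]
contact_force: [0.3, 0.0, 0.1]
gripper_width: 0.0853
finger_force: 0.0
```

Emit:
servo_tool(series=[[-3.33,0.76,0,0,0,0,1],[-3.33,0.76,0,0,0,0,1],[-3.33,0.76,0,0,0,0,1],[-3.33,0.76,0,0,0,0,1],[-3.33,0.76,0,0,0,0,1],[-3.33,0.76,0,0,0,0,1],[-3.33,0.76,0,0,0,0,1],[-3.33,0.76,0,0,0,0,1],[-3.33,0.76,0,0,0,0,1],[-3.33,0.76,0,0,0,0,1]])

```text
time: 2.27
position: [0.3807, 0.2607, 0.3456]
tool_rot: [[-0.083, 0.997, 0.001], [0.997, 0.083, 0.0], [0.0, 0.001, -1.0]]
contact_force: [-0.1, -0.4, 0.3]
gripper_width: 0.0856
finger_force: 0.0
```

Emit:
servo_tool(series=[[-3.33,0.76,0,0,0,0,1],[-3.33,0.76,0,0,0,0,1],[-3.33,0.76,0,0,0,0,1],[-3.33,0.76,0,0,0,0,1],[-3.33,0.76,0,0,0,0,1],[-3.33,0.76,0,0,0,0,1],[-3.33,0.76,0,0,0,0,1],[-3.33,0.76,0,0,0,0,1],[-3.33,0.76,0,0,0,0,1],[-3.33,0.76,0,0,0,0,1]])

```text
time: 3.1
position: [0.484, -0.0651, 0.3457]
tool_rot: [[-0.082, 0.997, 0.001], [0.997, 0.082, -0.0], [-0.0, 0.001, -1.0]]
contact_force: [0.6, 0.4, 0.1]
gripper_width: 0.0855
finger_force: 0.0
```

Emit:
servo_tool(series=[[-3.33,0.76,0,0,0,0,1],[-3.33,0.76,0,0,0,0,1],[-3.33,0.76,0,0,0,0,1],[-3.33,0.76,0,0,0,0,1],[-3,0.76,0,0,0,0,1],[-2,0.76,0,0,0,0,1],[0,0,1,0,0,0,1],[0,0,1,0,0,0,1],[0,0,0,0,0,0,1],[0,0,0,0,0,0,1]])

```text
time: 3.93
position: [0.5438, -0.2408, 0.3238]
tool_rot: [[-0.084, 0.996, -0.002], [0.996, 0.084, 0.001], [0.002, -0.002, -1.0]]
contact_force: [-0.4, 0.2, -0.3]
gripper_width: 0.0852
finger_force: 0.0
```

```bash
cat > look.py <<'E'
from h import *
s=r.read_state(); print(s["time"],np.round(s["position"],4),np.round(s["q"],1),s["gripper_width"],np.round(s["contact_force"],1)); R=np.array(s["tool_rot"])
for c in ["wrist","top"]:
    p=r.capture(c); 
    for t in ["cap_mid","flask","plate_floor"]:
      for o in r.cut_out(p,t):
        w=region(p,o["region"])
        if len(w)<50: continue
        z=np.percentile(w[:,2],96); q=w[w[:,2]>z-.012][:,:2].astype(np.float32)
        ce,ra=cv2.minEnclosingCircle(q); d=R.T@(np.array([*ce,z])-s["position"])
        print(c,t,round(o["score"],2),"topz",round(z,4),np.round(ce,4),round(ra,4),"tool cm",np.round(d*100,2))
E
python3 look.py; python3 -c "
from h import *
save(r.capture('wrist'),'w1.png')"
```

```text
3.9333 [ 0.5438 -0.2408  0.3238] [-29.1  -1.9  96.4   0.   85.7 -33.9] 0.08516041455258815 [-0.4  0.2 -0.3]
wrist cap_mid 0.95 topz 0.1667 [ 0.5471 -0.2603] 0.0278 tool cm [-2.    0.2  15.71]
wrist cap_mid 0.94 topz 0.0569 [ 0.4415 -0.3156] 0.0281 tool cm [ -6.63 -10.76  26.7 ]
wrist cap_mid 0.84 topz 0.0569 [ 0.6135 -0.1539] 0.028 tool cm [ 8.04  7.73 26.69]
wrist flask 0.8 topz 0.1094 [ 0.5471 -0.2577] 0.0333 tool cm [-1.74  0.24 21.44]
top cap_mid 0.65 topz 0.0589 [ 0.6116 -0.1531] 0.0272 tool cm [ 8.13  7.55 26.49]
top flask 0.6 topz 0.1087 [ 0.4996 -0.1755] 0.0815 tool cm [ 6.84 -3.82 21.53]
top plate_floor 0.86 topz 0.0123 [0.3058 0.2706] 0.1069 tool cm [ 52.9  -19.37  31.29]
top plate_floor 0.58 topz 0.0089 [0.487  0.0485] 0.0753 tool cm [29.25 -3.17 31.55]
```

View pics/w1.png

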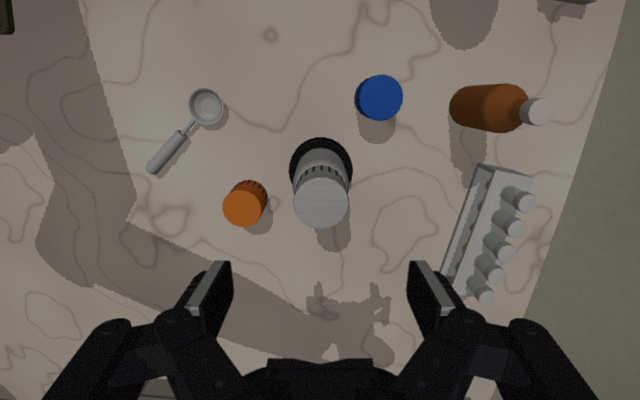

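The wrist view shows the steel cap at (320,200), between the blue (379,98) and orange (244,204) look-alikes. Wrist and top agree on (0.547, -0.260).

Emit:
servo_tool(series=[[-0.4,0.04,1,0,0,0,1],[-0.4,0.04,1,0,0,0,1],[-0.4,0.04,1,0,0,0,1],[-0.4,0.04,1,0,0,0,1],[-0.4,0.04,1,0,0,0,1],[0,0,1.5,0,0,0,1],[0,0,1.5,0,0,0,1],[0,0,1,0,0,0,1],[0,0,0,0,0,0,1],[0,0,0,0,0,0,1]])

```text
time: 5.22
position: [0.5478, -0.2618, 0.2342]
tool_rot: [[-0.083, 0.997, -0.002], [0.997, 0.083, 0.001], [0.001, -0.002, -1.0]]
contact_force: [0.2, 0.3, 0.8]
gripper_width: 0.0853
finger_force: 0.0
```

```bash
python3 look.py
```

```text
5.2167 [ 0.5478 -0.2618  0.2342] [-30.6   2.2 100.8  -0.   77.1 -35.3] 0.08530928898321152 [0.2 0.3 0.8]
wrist cap_mid 0.91 topz 0.0569 [ 0.4421 -0.3154] 0.028 tool cm [ -4.49 -10.94  17.74]
wrist cap_mid 0.81 topz 0.0569 [ 0.6129 -0.1547] 0.028 tool cm [10.11  7.4  17.73]
wrist cap_mid 0.62 topz 0.1667 [ 0.5474 -0.26  ] 0.028 tool cm [ 0.17 -0.01  6.75]
wrist flask 0.72 topz 0.1094 [ 0.5469 -0.2566] 0.0333 tool cm [ 0.51 -0.03 12.48]
top cap_mid 0.86 topz 0.0586 [ 0.612  -0.1531] 0.0272 tool cm [10.29  7.32 17.56]
top flask 0.74 topz 0.1079 [ 0.4974 -0.1837] 0.086 tool cm [ 8.19 -4.36 12.64]
top plate_floor 0.96 topz 0.0088 [0.488 0.047] 0.075 tool cm [31.24 -3.37 22.58]
top plate_floor 0.74 topz 0.0123 [0.3041 0.2713] 0.1067 tool cm [ 55.11 -19.85  22.28]
```

Emit:
servo_tool(series=[[0.17,0,1,0,0,0,1],[0,0,1.2,0,0,0,1],[0,0,1.2,0,0,0,1],[0,0,1.2,0,0,0,1],[0,0,1.2,0,0,0,1],[0,0,1.2,0,0,0,1],[0,0,1.2,0,0,0,1],[0,0,0.8,0,0,0,1],[0,0,0.4,0,0,0,1],[0,0,0,0,0,0,1]])

```text
time: 6.45
position: [0.5474, -0.2599, 0.1398]
tool_rot: [[-0.083, 0.997, -0.002], [0.997, 0.083, 0.001], [0.001, -0.002, -1.0]]
contact_force: [0.2, 0.3, -0.2]
gripper_width: 0.0853
finger_force: 0.0
```

Emit:
servo_tool(series=[[0,0,0,0,0,0,-1],[0,0,0,0,0,0,-1],[0,0,0,0,0,0,-1],[0,0,0,0,0,0,-1],[0,0,0,0,0,0,-1],[0,0,0,0,0,0,-1],[0,0,0,0,0,0,-1],[0,0,0,0,0,0,-1],[0,0,0,0,0,0,-1],[0,0,0,0,0,0,-1]])

```text
time: 7.28
position: [0.5489, -0.2607, 0.1429]
tool_rot: [[-0.083, 0.997, 0.002], [0.997, 0.083, -0.001], [-0.002, 0.002, -1.0]]
contact_force: [0.3, 0.0, 6.1]
gripper_width: 0.0549
finger_force: 63.9
```

Emit:
servo_tool(series=[[0,0,0,0,0,-4,-1],[0,0,0,0,0,-4,-1],[0,0,0,0,0,-4,-1],[0,0,0,0,0,-4,-1],[0,0,0,0,0,-4,-1],[0,0,0,0,0,-4,-1],[0,0,0,0,0,-4,-1],[0,0,0,0,0,-4,-1],[0,0,0,0,0,-4,-1],[0,0,0,0,0,-4,-1]])

```text
time: 8.12
position: [0.5489, -0.2606, 0.1429]
tool_rot: [[-0.706, 0.708, 0.002], [0.708, 0.706, -0.001], [-0.002, 0.001, -1.0]]
contact_force: [-0.2, 0.3, 6.1]
gripper_width: 0.0549
finger_force: 64.1
```

Emit:
servo_tool(series=[[0,0,0,0,0,-6,-1],[0,0,0,0,0,-6,-1],[0,0,0,0,0,-6,-1],[0,0,0,0,0,-6,-1],[0,0,0,0,0,-6,-1],[0,0,0,0,0,-6,-1],[0,0,0,0,0,-6,-1],[0,0,0,0,0,-6,-1],[0,0,0,0,0,-4,-1],[0,0,0,0,0,0,-1]])

```text
time: 8.95
position: [0.5489, -0.2605, 0.1429]
tool_rot: [[-0.993, -0.12, 0.002], [-0.12, 0.993, -0.001], [-0.002, -0.001, -1.0]]
contact_force: [-0.1, -0.3, 6.1]
gripper_width: 0.0551
finger_force: 64.1
```

```bash
python3 -c "
from h import *
s=r.read_state();print(np.round(s['q'],1),s['ft_torque'],s['position'],s['contact_force'])"
```

```text
[ -30.5    6.6  105.4    0.    67.9 -127.3] [ 0.19598473  0.00476569 -0.02710245] [ 0.54888731 -0.26047528  0.14287335] [-0.13970111 -0.33319834  6.14605197]
```

The cap turned 92° with low torque. I'll lift slowly and watch the force.

Emit:
servo_tool(series=[[0,0,-0.3,0,0,0,-1],[0,0,-0.3,0,0,0,-1],[0,0,-0.3,0,0,0,-1],[0,0,-0.3,0,0,0,-1],[0,0,-0.3,0,0,0,-1],[0,0,-0.3,0,0,0,-1],[0,0,-0.3,0,0,0,-1],[0,0,-0.3,0,0,0,-1],[0,0,-0.3,0,0,0,-1],[0,0,-0.3,0,0,0,-1]])

```text
time: 9.78
position: [0.548, -0.2602, 0.1717]
tool_rot: [[-0.993, -0.117, 0.0], [-0.117, 0.993, -0.0], [-0.0, -0.0, -1.0]]
contact_force: [-0.0, -1.2, -0.3]
gripper_width: 0.0551
finger_force: 63.4
```

Emit:
servo_tool(series=[[0,0,-0.5,0,0,0,-1],[0,0,-1,0,0,0,-1],[0,0,-1,0,0,0,-1],[0,0,-1,0,0,0,-1],[0,0,-1,0,0,0,-1],[0,0,-1,0,0,0,-1],[0,0,-1,0,0,0,-1],[0,0,-1,0,0,0,-1],[0,0,-0.5,0,0,0,-1],[0,0,0,0,0,0,-1]])

```text
time: 10.62
position: [0.5487, -0.2606, 0.2536]
tool_rot: [[-0.993, -0.117, 0.003], [-0.117, 0.993, -0.002], [-0.003, -0.002, -1.0]]
contact_force: [0.8, 0.0, -0.3]
gripper_width: 0.0549
finger_force: 63.5
```

```bash
python3 look.py; python3 -c "
from h import *
p=r.capture('scene'); cv2.imwrite('pics/s2.png',cv2.resize(p['frame'][50:250,150:400],None,fx=3,fy=3)[:,:,::-1])"
```

```text
10.6167 [ 0.5487 -0.2606  0.2536] [ -30.5    1.4   99.8   -0.    78.6 -127.2] 0.054866135237228185 [ 0.8  0.  -0.3]
wrist cap_mid 0.85 topz 0.057 [ 0.4417 -0.3157] 0.0282 tool cm [11.33 -4.18 19.63]
wrist cap_mid 0.72 topz 0.0567 [ 0.6125 -0.1551] 0.0275 tool cm [-7.52  9.77 19.68]
wrist cap_mid 0.69 topz 0.277 [ 0.5485 -0.2606] 0.0283 tool cm [ 0.01 -0.01 -2.35]
wrist flask 0.72 topz 0.1391 [ 0.547  -0.2608] 0.0232 tool cm [ 0.2   0.02 11.45]
top cap_mid 0.7 topz 0.0586 [ 0.6128 -0.1538] 0.0281 tool cm [-7.57  9.89 19.5 ]
top flask 0.78 topz 0.1099 [ 0.4912 -0.1784] 0.0926 tool cm [ 4.79  8.86 14.33]
top plate_floor 0.73 topz 0.0124 [0.3045 0.2673] 0.1042 tool cm [18.11 55.34 23.96]
top plate_floor 0.64 topz 0.009 [0.4879 0.0475] 0.0757 tool cm [ 2.49 31.36 24.39]
```

View pics/s2.png

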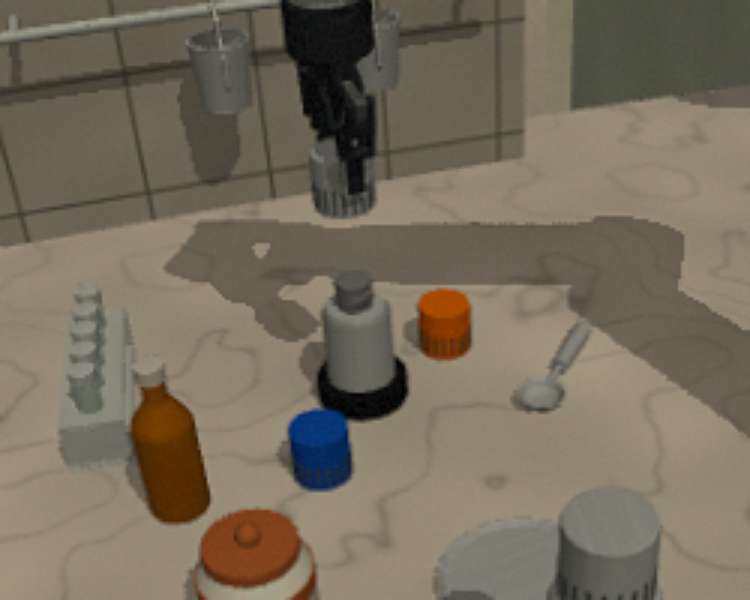

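The bare neck shows at crop (352,290), and the cap hangs level in the fingers at (343,180). I'll carry it to the plate.

Emit:
servo_tool(series=[[0.2,1.5,0,0,0,0,-1],[0.2,2.5,0,0,0,0,-1],[0.25,3,0,0,0,0,-1],[0.25,3.3,0,0,0,0,-1],[0.25,3.3,0,0,0,0,-1],[0.25,3.3,0,0,0,0,-1],[0.25,3.3,0,0,0,0,-1],[0.25,3.3,0,0,0,0,-1],[0.25,3,0,0,0,0,-1],[0.2,2.5,0,0,0,0,-1]])

```text
time: 11.9
position: [0.4894, 0.0275, 0.2513]
tool_rot: [[-0.993, -0.119, 0.0], [-0.119, 0.993, 0.001], [-0.0, 0.001, -1.0]]
contact_force: [1.2, -0.2, -1.3]
gripper_width: 0.0548
finger_force: 63.5
```

Emit:
servo_tool(series=[[0.1,1.6,0,0,0,0,-1],[0,0.6,0.5,0,0,0,-1],[0,0,1,0,0,0,-1],[0,0,1.5,0,0,0,-1],[0,0,1.5,0,0,0,-1],[0,0,1.5,0,0,0,-1],[0,0,1.5,0,0,0,-1],[0,0,1,0,0,0,-1],[0,0,0.5,0,0,0,-1],[0,0,0,0,0,0,-1]])

```text
time: 12.73
position: [0.4861, 0.0462, 0.1594]
tool_rot: [[-0.993, -0.117, -0.003], [-0.117, 0.993, -0.0], [0.003, 0.0, -1.0]]
contact_force: [-0.1, 0.3, -0.2]
gripper_width: 0.0549
finger_force: 63.5
```

```bash
python3 look.py
```

```text
12.7333 [0.4861 0.0462 0.1594] [ -0.9  -9.7 119.5  -0.   70.3 -97.6] 0.05494781698029407 [-0.1  0.3 -0.2]
wrist cap_mid 0.9 topz 0.0561 [ 0.6124 -0.1534] 0.0285 tool cm [-10.26 -21.3   10.29]
wrist cap_mid 0.67 topz 0.1829 [0.4861 0.0467] 0.0287 tool cm [-0.    0.05 -2.35]
wrist flask 0.78 topz 0.0552 [ 0.5482 -0.2393] 0.0273 tool cm [ -2.88 -29.08  10.41]
wrist plate_floor 0.95 topz 0.0085 [0.4887 0.047 ] 0.0773 tool cm [-0.32  0.04 15.09]
wrist plate_floor 0.67 topz 0.0116 [0.3478 0.249 ] 0.0922 tool cm [11.32 21.74 14.82]
top cap_mid 0.81 topz 0.0588 [ 0.613  -0.1535] 0.0281 tool cm [-10.32 -21.32  10.02]
top cap_mid 0.7 topz 0.187 [0.4675 0.0429] 0.0202 tool cm [ 1.89 -0.11 -2.75]
top cap_mid 0.57 topz 0.0588 [ 0.4409 -0.3149] 0.0288 tool cm [  8.66 -35.34  10.07]
top flask 0.94 topz 0.1393 [ 0.5465 -0.2592] 0.0232 tool cm [ -2.45 -31.04   1.99]
top plate_floor 0.69 topz 0.012 [0.3053 0.2697] 0.1048 tool cm [15.3  24.3  14.79]
top plate_floor 0.63 topz 0.0125 [0.4704 0.0461] 0.0797 tool cm [ 1.5   0.17 14.69]
```

Emit:
servo_tool(series=[[-0.2,0.05,1,0,0,0,-1],[0,0,1.4,0,0,0,-1],[0,0,1.4,0,0,0,-1],[0,0,1.4,0,0,0,-1],[0,0,1.4,0,0,0,-1],[0,0,1.4,0,0,0,-1],[0,0,1.4,0,0,0,-1],[0,0,1,0,0,0,-1],[0,0,0.8,0,0,0,-1],[0,0,0,0,0,0,-1]])

```text
time: 13.97
position: [0.4876, 0.0476, 0.0472]
tool_rot: [[-0.993, -0.118, -0.004], [-0.118, 0.993, 0.0], [0.004, 0.0, -1.0]]
contact_force: [-0.5, -0.1, -0.5]
gripper_width: 0.0549
finger_force: 63.5
```

Emit:
servo_tool(series=[[0,0,0.15,0,0,0,-1],[0,0,0.15,0,0,0,-1],[0,0,0.15,0,0,0,-1],[0,0,0.15,0,0,0,-1],[0,0,0.15,0,0,0,-1],[0,0,0.15,0,0,0,-1],[0,0,0.1,0,0,0,-1],[0,0,0.1,0,0,0,-1],[0,0,0,0,0,0,-1],[0,0,0,0,0,0,-1]])

```text
time: 14.8
position: [0.4889, 0.0475, 0.0382]
tool_rot: [[-0.993, -0.117, -0.0], [-0.117, 0.993, -0.0], [0.0, 0.0, -1.0]]
contact_force: [-0.6, 1.0, -0.7]
gripper_width: 0.0546
finger_force: 63.5
```

Emit:
servo_tool(series=[[0,0,0.08,0,0,0,-1],[0,0,0.07,0,0,0,-1],[0,0,0,0,0,0,-1],[0,0,0,0,0,0,-1],[0,0,0,0,0,0,-1],[0,0,0,0,0,0,-1],[0,0,0,0,0,0,-1],[0,0,0,0,0,0,-1],[0,0,0,0,0,0,-1],[0,0,0,0,0,0,-1]])

```text
time: 15.63
position: [0.4891, 0.0475, 0.0369]
tool_rot: [[-0.993, -0.117, 0.0], [-0.117, 0.993, -0.0], [-0.0, -0.0, -1.0]]
contact_force: [0.3, 0.1, 0.1]
gripper_width: 0.055
finger_force: 63.6
```

Emit:
servo_tool(series=[[0,0,0.08,0,0,0,-1],[0,0,0,0,0,0,-1],[0,0,0,0,0,0,-1],[0,0,0,0,0,0,-1],[0,0,0,0,0,0,-1],[0,0,0,0,0,0,-1],[0,0,0,0,0,0,-1],[0,0,0,0,0,0,-1],[0,0,0,0,0,0,-1],[0,0,0,0,0,0,-1]])

```text
time: 16.47
position: [0.4891, 0.0475, 0.0369]
tool_rot: [[-0.993, -0.118, -0.0], [-0.118, 0.993, -0.0], [0.0, -0.0, -1.0]]
contact_force: [-2.7, 0.1, 5.8]
gripper_width: 0.0551
finger_force: 64.3
```

Contact at 5.8 N, so the cap is down. I'll open, then rise.

Emit:
servo_tool(series=[[0,0,0,0,0,0,0.35],[0,0,0,0,0,0,0.45],[0,0,0,0,0,0,0.55],[0,0,0,0,0,0,0.7],[0,0,0,0,0,0,0.85],[0,0,0,0,0,0,1],[0,0,0,0,0,0,1],[0,0,0,0,0,0,1],[0,0,0,0,0,0,1],[0,0,0,0,0,0,1]])

```text
time: 17.3
position: [0.489, 0.0475, 0.036]
tool_rot: [[-0.993, -0.117, -0.0], [-0.117, 0.993, -0.0], [0.0, 0.0, -1.0]]
contact_force: [0.6, -0.8, -0.2]
gripper_width: 0.0854
finger_force: 0.0
```

```bash
python3 look.py | head -6
```

```text
17.3 [0.489  0.0475 0.036 ] [ -0.7   0.5 123.5  -0.   56.  -97.5] 0.08539783960206823 [ 0.6 -0.8 -0.2]
wrist cap_mid 0.96 topz 0.0379 [ 0.5486 -0.0761] 0.0826 tool cm [ -4.47 -12.98  -0.19]
wrist cap_mid 0.76 topz 0.0604 [0.4889 0.0476] 0.0283 tool cm [ 0.01  0.01 -2.44]
wrist plate_floor 0.71 topz 0.0132 [0.3624 0.1867] 0.0236 tool cm [10.93 15.31  2.27]
wrist plate_floor 0.64 topz 0.0086 [0.4873 0.0449] 0.0764 tool cm [ 0.2  -0.25  2.74]
top cap_mid 0.9 topz 0.0584 [ 0.4422 -0.3145] 0.0285 tool cm [  8.9  -35.41  -2.24]
```

Emit:
servo_tool(series=[[0,0,-0.5,0,0,0,1],[0,0,-1,0,0,0,1],[0,0,-1.5,0,0,0,1],[0,0,-2,0,0,0,1],[0,0,-2.5,0,0,0,1],[0,0,-3,0,0,0,1],[0,0,-3,0,0,0,1],[0,0,-2.5,0,0,0,1],[0,0,-1,0,0,0,1],[0,0,0,0,0,0,1]])

```text
time: 18.53
position: [0.4909, 0.0475, 0.2102]
tool_rot: [[-0.993, -0.117, 0.007], [-0.117, 0.993, -0.0], [-0.007, -0.001, -1.0]]
contact_force: [0.1, -0.5, -0.1]
gripper_width: 0.0854
finger_force: 0.0
```

```bash
python3 look.py; python3 -c "
from h import *
p=r.capture('wrist'); save(p,'w3.png')"
```

```text
18.5333 [0.4909 0.0475 0.2102] [ -0.7 -12.1 116.5   0.   75.1 -97.5] 0.08538914604750843 [ 0.1 -0.5 -0.1]
wrist cap_mid 0.85 topz 0.0562 [ 0.6126 -0.1539] 0.0286 tool cm [ -9.6  -21.42  15.5 ]
wrist flask 0.9 topz 0.1014 [ 0.5482 -0.2418] 0.0292 tool cm [ -2.21 -29.39  10.92]
wrist plate_floor 0.84 topz 0.0086 [0.4882 0.0475] 0.0756 tool cm [ 0.42  0.05 20.16]
wrist plate_floor 0.67 topz 0.0118 [0.3207 0.2712] 0.1082 tool cm [14.42 24.23 19.72]
top cap_mid 0.94 topz 0.0584 [ 0.4416 -0.3149] 0.0286 tool cm [  9.27 -35.4   15.15]
top cap_mid 0.56 topz 0.0587 [ 0.6123 -0.1531] 0.0273 tool cm [ -9.59 -21.33  15.25]
top cap_mid 0.46 topz 0.063 [0.4796 0.0467] 0.0302 tool cm [ 1.24  0.07 14.71]
top flask 0.72 topz 0.1395 [ 0.5473 -0.2586] 0.0236 tool cm [ -1.96 -31.06   7.11]
top flask 0.42 topz 0.0628 [0.4884 0.0512] 0.0248 tool cm [ 0.32  0.4  14.74]
top plate_floor 0.65 topz 0.4596 [0.4099 0.0135] 0.0319 tool cm [  8.26  -2.45 -24.99]
top plate_floor 0.59 topz 0.0116 [0.2965 0.2343] 0.1355 tool cm [17.26 20.85 19.72]
```

View pics/w3.png

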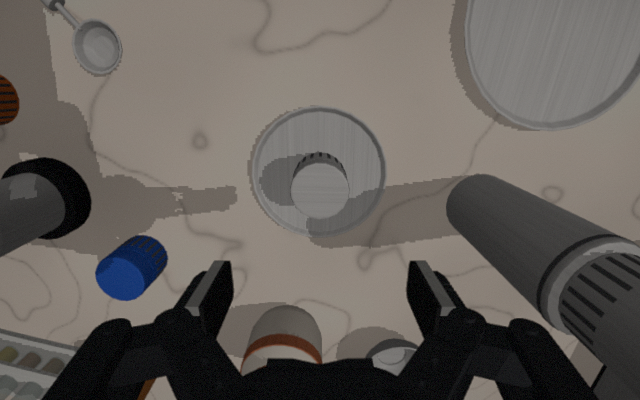

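The cap stands level at (320,188), central on the small plate. The tall flask stands untouched at right, and the gripper is clear.

```bash
python3 -c "
from station import r
print(r.finish_job())"
```

```text
the job is handed in; nothing more can be done
None
```

The job is handed in: I turned the cap about 92° anticlockwise, lifted it off, and set it mouth down within about 1 mm of the small plate's centre with the tall flask left alone; no verdict was returned.

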